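# Fit the two-part lid and take off its outer cover

### The arm

A 6-joint arm with a two-finger parallel gripper is mounted at the origin on the work surface. World frame = base frame: x ahead of the robot, y to its left, z up, the work surface at z = 0. Lengths are in mm, angles in rad, forces in N, time in s.
With the tool pointing down it reaches from about 275 to 1000 mm from the base axis. Payload 8.4 kg.
Tool frame: the origin (TCP) lies at the very end of the fingers, on their centre line; the grasp point (between the pads) lies 19 mm behind it; z points along the fingers, x is the direction in which the jaws open and shut, and the axes are right-handed (so a half turn about z gives the same grasp; the last joint's range is limited). The gripper opens to 85 mm and grips with 20 to 120 N. Pads are 22 mm wide; open, the fingers measure 114 mm over their backs; the gripper's body (76 mm by 85 mm) begins 54 mm behind the grasp point. The pads swing forward as they close: fully open they stand 13 mm farther back than shut.
Start: joints at [-1.114, 0.353, 1.633, -0, 1.155, -0.002], TCP at [276.794, -560.368, 231.281] pointing down, gripper open.
Joint ranges: [-2.63, 2.63], [-0.92, 2.1], [0.06, 2.66], [-1.3, 4.44], [0, 2.69], [-3.02, 3.02]. Speed limits (rad/s): [2.22, 2.22, 2.79, 3.14, 3.14, 3.14].

### API

Orientations are given as [roll, pitch, yaw] about the fixed x, y, z axes, in that order (R = Rz(yaw) Ry(pitch) Rx(roll)).
In Python, from rig import r gives the robot as it stands. The module is installed in compiled form; this text tells all that it offers.
- The arm moves only by the tool apply_moves, never from a script. Its argument "targets" is a list that holds one entry, the list of rows, each a list of 7 numbers: the gripper's target within -1 to 1 (fully open at 1, half-way at 0, shut at -1), then the shift along the tool's x, y, z in cm, then the turn, a rotation vector about the tool's x, y, z in degrees. A call has 1 to 8 rows; each row is the pose to reach, as a shift and turn from the pose measured when the call began, along the tool's axes at that moment; what a row does not reach only later rows make up. A row lasts 1/10 s, in which the tool goes at most 50 mm and 8.59 degrees, less where a joint would pass 70% of its speed; a pose out of reach is approached as far as the arm can. A call with a gripper value outside its range is refused whole. The fingers move at their own pace and stop on an object; "newtons" is the grip in N (left out, the last holds). Time passes only in rows, so rows that repeat a pose let the fingers close. It gives the time, the measured TCP pose, the force and the opening at its end, in the units of the state.
- r.sense(): the state, without advancing time (a new reading comes with each control period).
- r.grab_frame(name): name is "side" or "top" or "wrist"; returns a dict with "pixels" (480x640x3 uint8, red, green, blue), "fov_y" (degrees; the focal length in pixels is half the picture's height over the tangent of half this angle, whatever the lens; pixels are square), "cx", "cy" (the principal point, pixels), "R" (3x3) and "t" (3): a world point X has camera coordinates R X + t; the wrist camera has in their place "mount" (4x4, takes a point from camera to tool coordinates, whose origin is the TCP and whose axes are the tool frame's). Camera axes: x right, y down, z forward; pixel columns grow to the right and rows downward; lengths in mm; the calibration is good to about 2 mm. A picture is of the moment at which its call begins: read the wrist's pose just before it. There is no depth.
- r.sign_off(): hands the job in, once; it reports no verdict.
The state is a dict: "clock": time; "qpos": joint angles; "qvel": joint speeds; "joint_efforts": joint torques, N m; "eef_pos": TCP position; "tcp_rot": TCP orientation; "contact_force": force on the tool from outside, world axes, zero at the start; "wrist_torque": the same for the moment, N m; "opening": opening from 0.0 (shut) to 1.0 (fully open).
Only numpy, scipy, OpenCV 4.12 (cv2) and the standard library are available. Lean on these libraries where they do the work, as an engineer would, in place of code of your own. Each camera call takes 0.05 s, during which the arm holds its last target. There are 200 camera calls.

### The job

Carry the nested two-part lid from the trivet by the inner lid's steel stem, pass the rod under it through the eyelet inside the teal container and lower the pair, still nested, until the inner lid sits fully home in the container's mouth before letting go of the stem. Then lift the outer lid alone by its orange collar, leaving the inner lid seated, and finish while holding the outer lid level and still, about 10 cm straight up from where it sat, with nothing else carrying it. Leave the frying pan, the red spoon and the spice jar where they are.

Things in the scene. Friction and masses are not known exactly. Their poses are not given: they have to be found in the camera images.
- trivet: Loose round steel trivet (0.8 kg) on three legs: ring 146 mm outside, 116 mm inside diameter, top face 60 mm above the counter. Origin: centre of its underside, on the counter; z up. At the start the lid pair rests on it, the inner lid's flange on the ring, plug and rod hanging through the open middle.
- container: Teal plastic food container fixed to the counter, 170 x 170 mm, 85 mm high, with a dark teal frame clipped on top by four snapped-down tabs (outermost 178 mm across); the frame has a round mouth of 110 mm diameter. It may stand left or right of the trivet. Origin: centre of its underside on the counter; x, y along its sides, z up.
- seat (a point): Centre of the container's mouth, level with the frame's flat top (85 mm above the counter). The inner lid is home when its origin lies here and its flange rests on the frame.
- eyelet (a point): Centre of the upper mouth of a 14 mm through hole (2 mm chamfer) in a white bridge, 34 mm wide and 6 mm thick, across the container's inside; 30 mm straight below point seat. Open space below it.
- inner_lid: Loose blue plastic lid, 0.2 to 0.4 kg: flange 120 mm diameter, 6 mm thick; plug below it 10 mm deep, tapering 105 to 96 mm; round steel stem, 14 mm diameter, up the axis to 71 mm above the origin, loosely through the outer lid's collar. Origin: centre of the flange's underside, z up. Lifted by the stem it carries the outer lid on its flange.
- stem_top (a point): Top end of the inner lid's stem, on its axis; the 32 mm below it stand free above the collar and can be gripped.
- rod_tip (a point): Lower end of the steel rod under the inner lid, on its axis: 8 mm diameter, its end tapered to 4 mm, reaching 50 mm below the inner lid's origin.
- outer_lid: Loose aluminium lid, 0.13 to 0.25 kg: disc 142 mm diameter, 5 mm thick, 3.5 mm skirt hanging loosely round the inner flange; in the middle a round orange collar, 44 mm diameter, 28 mm high, with a 24 mm hole for the 14 mm stem. Origin: centre of the disc's underside, 6 mm above the inner lid's origin when nested; z up. It just lies on the inner lid, unlocked.
- collar_top (a point): Centre of the collar's top face, 33 mm above the outer lid's origin.
- pan: Bystander: aluminium frying pan, 216 mm rim diameter, 42 mm high, with a black handle along its +y to 258 mm from the centre and 56 mm high. Origin: centre of its underside.
- spoon: Bystander: red silicone spoon, 270 mm long, lying along its x axis.
- spice_jar: Bystander: spice jar, 44 mm diameter, 80 mm high. Origin: centre of its underside.
Not all that is in view belongs to the job. There is more than one size of the trivet; the job needs the smallest.

How it is judged:
By the outcome, as a careful person would: the job done as asked, in the order asked, and still so for the second after the job is handed in, while the arm keeps its last pose, push and grip.
It also fails if it takes over 58 s, if anything falls off the work surface, if the arm or the gripper's body presses on something with over 40 N, if the wrist force passes 120 N, or if a joint passes its speed limit or range.

## Working session

There is one attempt and no reset: what is moved stays moved. The work goes in short steps, Python scripts to look and compute and a tool call to move; the robot and the scene stay as the last step left them, time stands still between calls to the robot, and variables do not carry over. Pictures are saved under pics/ and viewed, about 8 in all and at most 12, crops included, and the job is handed in when it is done.

Besides the shell and the picture viewer there is one more tool, called after "Call:" as a command line: name --argument value ..., lists and objects as JSON in quotes. apply_moves: Moves the arm, as the interface text tells. Its arguments: {"type":"object","properties":{"targets":{"type":"array"},"newtons":{"type":"number"}},"required":["targets"]}

```bash
mkdir -p pics
cat > h.py <<'E'
import numpy as np, cv2
from rig import r
from scipy.spatial.transform import Rotation as Ro
def grab(n):
    s=r.sense(); f=r.grab_frame(n); f['s']=s
    if n=='wrist':
        T=np.eye(4); T[:3,:3]=Ro.from_euler('xyz',s['tcp_rot']).as_matrix(); T[:3,3]=s['eef_pos']
        C=np.linalg.inv(T@np.array(f['mount'])); f['R'],f['t']=C[:3,:3],C[:3,3]
    f['R']=np.array(f['R']);f['t']=np.array(f['t'])
    f['f']=240/np.tan(np.radians(f['fov_y'])/2)
    return f
def save(f,n,crop=None,sc=1):
    im=np.array(f['pixels'])[:,:,::-1]
    if crop: x0,y0,x1,y1=crop; im=im[y0:y1,x0:x1]
    cv2.imwrite(f'pics/{n}.png',cv2.resize(im,None,fx=sc,fy=sc,interpolation=cv2.INTER_CUBIC))
def onz(f,u,v,z):
    d=f['R'].T@np.array([(u-f['cx'])/f['f'],(v-f['cy'])/f['f'],1]); c=-f['R'].T@f['t']
    return c+d*(z-c[2])/d[2]
def proj(f,X):
    p=f['R']@np.array(X,float)+f['t']; return np.array([f['f']*p[0]/p[2]+f['cx'],f['f']*p[1]/p[2]+f['cy']])
def blobs(f,lo,hi,amin=30):
    h=cv2.cvtColor(np.array(f['pixels']),cv2.COLOR_RGB2HSV)
    m=cv2.inRange(h,np.array(lo),np.array(hi)); n,l,st,c=cv2.connectedComponentsWithStats(m)
    return [(c[i].round(1),st[i].tolist()) for i in range(1,n) if st[i][4]>=amin],m,l
E
python3 - <<'E'
from h import *
a=grab('top');b=grab('side')
np.save('pics/top.npy',a['pixels']);np.save('pics/side.npy',b['pixels'])
cv2.imwrite('pics/ts.png',cv2.resize(np.vstack([a['pixels'],b['pixels']])[:,:,::-1],None,fx=.62,fy=.62,interpolation=cv2.INTER_AREA))
for f in(a,b): print(f['fov_y'],f['cx'],f['cy'],-f['R'].T@f['t'],f['R'][2])
print(r.sense())
for n,lo,hi in(('orange',(5,130,120),(20,255,255)),('teal',(80,80,40),(98,255,255)),('blue',(100,100,50),(125,255,255)),('red',(0,150,80),(4,255,255))):
  for f in(a,b): print(n,blobs(f,lo,hi,40)[0])
E
```

```text
45.45256850803186 315.5417869634113 240.74248406019709 [ 415.82756275  -89.83725991 1232.86932203] [ 0.11348901  0.00737619 -0.99351187]
46.94332298936956 315.45963003387703 247.40047880829337 [172.44282258 879.04368854 864.45026645] [ 0.26717257 -0.76412953 -0.58713277]
{'clock': 0.1, 'qpos': array([-1.11442637e+00,  3.53629517e-01,  1.63406159e+00, -1.23074238e-05,
        1.15520059e+00, -2.34645076e-03]), 'qvel': array([ 0.00020092, -0.00065714, -0.00121871,  0.00136357,  0.00066528,
       -0.0003165 ]), 'joint_efforts': array([ 1.16478670e-03, -6.06354690e+01, -3.42821002e+01,  2.46598722e-05,
        3.95103227e-03, -2.72328208e-05]), 'eef_pos': array([ 276.58467466, -559.9876442 ,  230.60435296]), 'tcp_rot': array([ 3.14158445e+00,  1.29906118e-03, -1.11207495e+00]), 'contact_force': array([-0.2838474 , -0.66234607,  0.12360113]), 'wrist_torque': array([-0.06261686, -0.01636138, -0.02978047]), 'opening': 0.9967220950761486}
orange [(array([387.4, 255.5]), [377, 245, 22, 22, 274])]
orange [(array([332.8, 229. ]), [325, 220, 17, 17, 224])]
teal [(array([160.3, 251.1]), [108, 199, 106, 104, 6937])]
teal [(array([247.9, 371.2]), [193, 321, 106, 101, 8109])]
blue []
blue []
red [(array([495.6, 260.8]), [485, 206, 24, 127, 1122])]
red [(array([367.2, 208.4]), [322, 195, 88, 27, 493])]
```

View pics/ts.png

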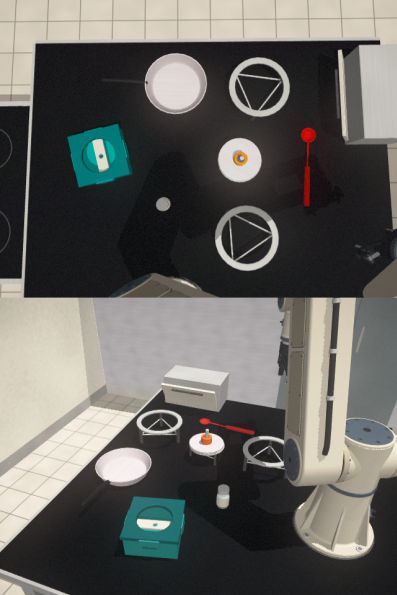

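The two-view picture, in full-size top pixels, shows three trivets. Those at (418,140) and (398,384) are large and empty. The one at (387,257) is the smallest and carries the lid pair with the orange collar, which fits the description. The container is at (160,250), the pan at (285,135), the jar at (263,329) and the spoon at (495,260). I'll confirm with one enlarged crop and measure.

Run:
```python
from h import *
a=grab('top');b=grab('side')
A=a['pixels'][:,:,::-1];B=b['pixels'][:,:,::-1]
def cr(I,u,v,h=64): return cv2.resize(I[v-h:v+h,u-h:u+h],(390,290+100),interpolation=cv2.INTER_CUBIC)[:, :]
im=np.vstack([np.hstack([cr(A,387,257),cr(A,160,250)]),np.hstack([cr(B,332,235),cr(B,248,371)])])
cv2.imwrite('pics/crops.png',cv2.resize(im,(600,600)))
# lid disc ellipse in top
def disc(f,u,v,name,z,thr=150):
    g=cv2.cvtColor(np.array(f['pixels']),cv2.COLOR_RGB2GRAY); m=(g>thr).astype(np.uint8)
    n,l,st,c=cv2.connectedComponentsWithStats(m)
    i=np.bincount(l[v-25:v+25,u-25:u+25][m[v-25:v+25,u-25:u+25]>0]).argmax()
    cn=max(cv2.findContours((l==i).astype(np.uint8),0,1)[0],key=cv2.contourArea); e=cv2.fitEllipse(cv2.convexHull(cn)); print(name,e,onz(f,*e[0],z))
disc(a,387,257,'lid top',71);disc(b,332,238,'lid side',71)
for f,u in((a,(387.4,255.5)),(b,(332.8,229.))): print('orange',onz(f,*u,90),onz(f,*u,99))
# trivets sizes: rings
for u in((418,140),(398,384)): print('trivet',onz(a,*u,60))
h=cv2.cvtColor(a['pixels'],cv2.COLOR_RGB2HSV)
bl,m,l=blobs(a,(80,80,40),(98,255,255),1000)
cn=max(cv2.findContours(m,0,1)[0],key=cv2.contourArea)
R=cv2.minAreaRect(cn);print('cont',R,onz(a,*R[0],85)); box=cv2.boxPoints(R);print([onz(a,*p,85)[:2].round() for p in box])
# white bridge
n,l,st,c=cv2.connectedComponentsWithStats((cv2.inRange(h,(0,0,120),(180,70,255))))
for i in range(1,n):
    if abs(c[i][0]-160)<40 and abs(c[i][1]-250)<40 and st[i][4]>50:
        print('bridge',c[i],st[i],onz(a,*c[i],55)); print(cv2.minAreaRect(np.argwhere(l==i)[:,::-1].astype(np.int32)))
print(onz(a,285,135,42),onz(a,263,329,80),onz(a,495,260,10))
```

```text
lid top ((386.28021240234375, 257.76824951171875), (69.68810272216797, 71.01062774658203), 166.70953369140625) [ 512.65150505 -224.72272482   71.        ]
lid side ((333.178466796875, 234.0025177001953), (41.226463317871094, 55.18719482421875), 98.76707458496094) [ 510.87075891 -223.59369263   71.        ]
orange [ 515.60105084 -224.84732834   90.        ] [ 514.815343   -223.78413538   99.        ]
orange [ 510.53523022 -217.83359516   90.        ] [ 506.60620882 -205.08662356   99.        ]
trivet [ 761.05312652 -297.61810616   60.        ]
trivet [ 260.08646831 -244.2196492    60.        ]
cont ((160.67648315429688, 251.20590209960938), (89.49564361572266, 91.9209976196289), 75.96376037597656) [528.05043238 231.13104227  85.        ]
[array([595., 346.]), array([639., 165.]), array([462., 118.]), array([419., 296.])]
bridge [161.91111111 249.50643275] [149 224  27  54 855] [534.49872252 237.04370518  55.        ]
((162.0934295654297, 249.77210998535156), (52.96534729003906, 17.235210418701172), 76.75948333740234)
[779.87628038 -17.19306419  42.        ] [371.39137693  24.52506006  80.        ] [ 511.27796885 -463.52489857   10.        ]
```

View pics/crops.png

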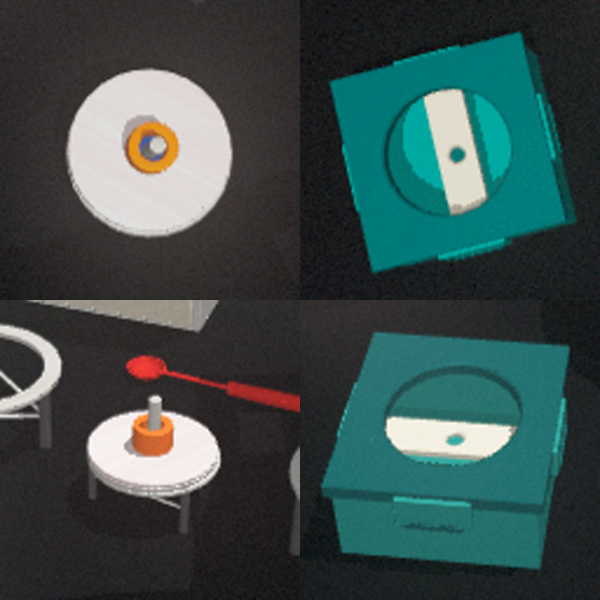

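The crops confirm it: the small trivet's lid is a single white disc with the orange collar at top px (390,255) and the steel stem in it. The container shows a round mouth, the white bridge and the hole, and is turned about 14°. Next I'll work out the approach.

```bash
cat >> h.py <<'E'
def go(X,yaw=None):
    s=r.sense(); R0=Ro.from_euler('xyz',s['tcp_rot']); p=np.array(s['eef_pos'])
    y=s['tcp_rot'][2] if yaw is None else yaw
    q=Ro.from_euler('xyz',[np.pi,0,y])
    print('clock',round(s['clock'],2),'pos',p.round(1),'rot',np.round(s['tcp_rot'],4),'F',np.round(s['contact_force'],1),'T',np.round(s['wrist_torque'],2),'open',round(s['opening'],3))
    print('shift cm',(R0.inv().apply(np.array(X)-p)/10).round(2),'turn deg',np.degrees((R0.inv()*q).as_rotvec()).round(2))
E
python3 - <<'E'
from h import *
a=grab('top')
print(onz(a,390,254.9,131)); f=grab('wrist');print(np.array(f['mount']).round(3),f['fov_y'])
go([512,-224,230],-0.41)
E
```

```text
[ 513.14605609 -225.03579552  131.        ]
[[ 1.00000e+00 -0.00000e+00  1.00000e-03 -8.36000e-01]
 [ 0.00000e+00  9.51000e-01  3.08000e-01 -7.93260e+01]
 [-1.00000e-03 -3.08000e-01  9.51000e-01 -1.42628e+02]
 [ 0.00000e+00  0.00000e+00  0.00000e+00  1.00000e+00]] 67.37637838900491
clock 0.3 pos [ 276.7 -560.3  231. ] rot [ 3.1416e+00  5.0000e-04 -1.1120e+00] F [-0.3  0.1  0.2] T [0.   0.01 0.03] open 1.002
shift cm [-19.73 -35.99   0.11] turn deg [-1.000e-02  3.000e-02 -4.022e+01]
```

Call:
apply_moves --targets '[[[1,-2,-3.6,0,0,0,-5],[1,-4.5,-8,0,0,0,-10],[1,-7.5,-13,0,0,0,-16],[1,-10,-18,0,0,0,-22],[1,-12.5,-23,0,0,0,-28],[1,-15,-28,0,0,0,-33],[1,-17.5,-32,0,0,0,-37],[1,-19.7,-36,0,0,0,-40]]]'

```text
clock: 1.1
eef_pos: [502.2, -238.3, 231.3]
tcp_rot: [-3.141, -0.0, -0.411]
contact_force: [1.1, -0.5, -0.6]
opening: 0.999
```

Call:
apply_moves --targets '[[[1,0,0,0,0,0,0],[1,0,0,0,0,0,0]]]'

```text
clock: 1.3
eef_pos: [502.7, -237.2, 231.3]
tcp_rot: [-3.142, 0.0, -0.408]
contact_force: [0.0, -0.4, 0.1]
opening: 1.001
```

Run:
```python
from h import *
go([512,-224,230],-0.41)
f=grab('wrist'); save(f,'w1')
bl,m,l=blobs(f,(5,130,120),(20,255,255),100);print(bl)
print([ (proj(f,[512,-224,z])).round(1) for z in (71,99,131)])
```

```text
clock 1.3 pos [ 502.7 -237.2  231.3] rot [-3.1416  0.     -0.4085] F [ 0.  -0.4  0.1] T [-0.06  0.06 -0.  ] open 1.001
shift cm [ 0.33 -1.58  0.13] turn deg [-0.    0.    0.09]
[(array([329.8, 199.3]), [303, 173, 54, 57, 1618])]
[array([325.1, 197.3]), array([325.5, 204.8]), array([326.1, 215.2])]
```

View pics/w1.png

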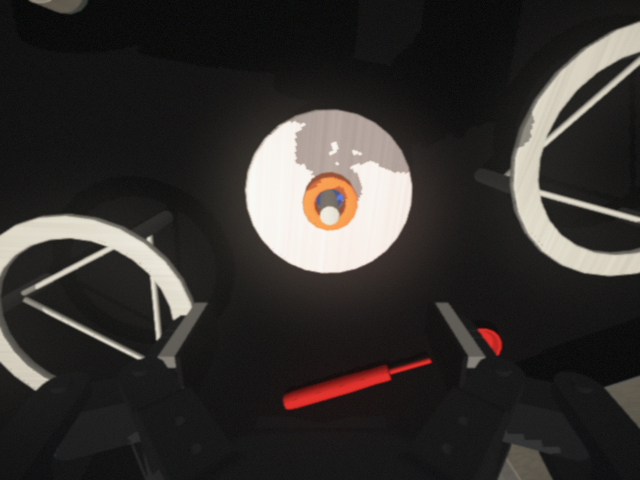

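The wrist view shows the lid centred at (329,191), the collar at (330,200) and the stem's top end at (330,215).

Run:
```python
from h import *
f=grab('wrist')
p=f['pixels'][195:235,310:350].astype(int); sat=p.max(2)-p.min(2); g=p.mean(2)
m=((sat<25)&(g>130)).astype(np.uint8); n,l,st,c=cv2.connectedComponentsWithStats(m); i=1+st[1:,4].argmax(); u=c[i]+[310,195]; print(u,st[i]); X=onz(f,*u,131);print('stem',X)
print('lid',onz(f,329,191.2,71))
b=grab('side'); print('side proj stem',proj(b,X))
go([X[0],X[1],150]); go([X[0],X[1],105])
```

```text
[329.19344262 230.35081967] [  0  27  40  13 305]
stem [ 509.0296029  -236.03722827  131.        ]
lid [ 516.49256526 -221.4922842    71.        ]
side proj stem [336.11838177 211.58375636]
clock 1.45 pos [ 501.5 -239.3  231.2] rot [ 3.1415e+00  2.0000e-04 -4.1250e-01] F [-0.1  0.  -0.4] T [-0.02  0.03  0.05] open 0.996
shift cm [ 0.56 -0.6   8.12] turn deg [0.01 0.01 0.  ]
clock 1.45 pos [ 501.5 -239.3  231.2] rot [ 3.1415e+00  2.0000e-04 -4.1250e-01] F [-0.1  0.  -0.4] T [-0.02  0.03  0.05] open 0.996
shift cm [ 0.56 -0.6  12.62] turn deg [0.01 0.01 0.  ]
```

Run:
```python
from h import *
S=[];L=[];P=[]
for k in range(4):
    f=grab('wrist'); S.append(onz(f,329.5,214.5,131)); L.append(onz(f,329,191.2,71)); P.append(f['s']['eef_pos'])
print(np.round(P,1)); X=np.mean(S,0); print(X,np.mean(L,0))
b=grab('side'); print('side proj stem',proj(b,X))
g=f['pixels'][214,300:360]; print(g.tolist()); 
go([X[0],X[1],150])
```

```text
[[ 501.5 -239.3  231.2]
 [ 501.4 -239.4  231.3]
 [ 501.5 -239.5  231.3]
 [ 501.5 -239.4  231.3]]
[ 513.23520944 -226.69007622  131.        ] [ 515.99276634 -222.67254985   71.        ]
side proj stem [333.33649595 213.1595817 ]
[[250, 247, 242], [250, 247, 243], [250, 247, 243], [250, 246, 241], [250, 244, 238], [249, 239, 229], [247, 217, 190], [246, 175, 123], [247, 163, 90], [245, 158, 85], [244, 157, 84], [248, 165, 87], [249, 167, 87], [249, 167, 89], [249, 165, 87], [249, 165, 86], [249, 165, 87], [249, 165, 87], [248, 162, 89], [240, 165, 110], [235, 200, 168], [240, 229, 214], [242, 237, 225], [241, 237, 226], [241, 237, 225], [241, 237, 226], [241, 237, 226], [241, 236, 225], [241, 236, 225], [239, 235, 223], [238, 233, 222], [238, 233, 222], [237, 232, 221], [236, 230, 219], [234, 228, 217], [233, 227, 216], [232, 226, 214], [230, 223, 207], [229, 206, 181], [237, 179, 134], [246, 165, 96], [249, 165, 87], [249, 167, 86], [249, 166, 86], [249, 165, 86], [249, 164, 86], [249, 163, 85], [249, 163, 85], [249, 161, 83], [249, 160, 83], [249, 158, 82], [249, 158, 84], [249, 167, 105], [249, 193, 150], [248, 225, 204], [249, 239, 230], [249, 243, 237], [250, 244, 239], [250, 244, 239], [250, 244, 239]]
clock 1.7 pos [ 501.7 -239.1  231.3] rot [-3.1414  0.     -0.4128] F [ 0.4 -0.2  0.8] T [ 0.01 -0.02  0.03] open 0.999
shift cm [ 0.56 -1.6   8.13] turn deg [-0.01  0.   -0.  ]
```

Call:
apply_moves --newtons 60 --targets '[[[1,0.5,-1.6,3,0,0,0],[1,0.5,-1.6,6,0,0,0],[1,0.5,-1.6,9,0,0,0],[1,0.5,-1.6,11,0,0,0],[1,0.5,-1.6,12,0,0,0],[1,0.5,-1.6,12.5,0,0,0],[1,0.5,-1.6,12.5,0,0,0],[1,0.5,-1.6,12.5,0,0,0]]]'

```text
clock: 2.5
eef_pos: [513.4, -226.9, 107.3]
tcp_rot: [-3.141, -0.002, -0.413]
contact_force: [1.4, 0.5, -0.3]
opening: 0.997
```

Run:
```python
from h import *
for k in range(3): f=grab('wrist')
go([513.2,-226,106]); save(f,'w2',(200,200,440,440),2)
```

```text
clock 2.65 pos [ 513.3 -226.7  107.2] rot [-3.1414e+00 -1.6000e-03 -4.1280e-01] F [0.9 0.3 0.6] T [-0.01 -0.   -0.05] open 0.999
shift cm [-0.03 -0.06  0.12] turn deg [-0.01 -0.09  0.  ]
```

View pics/w2.png

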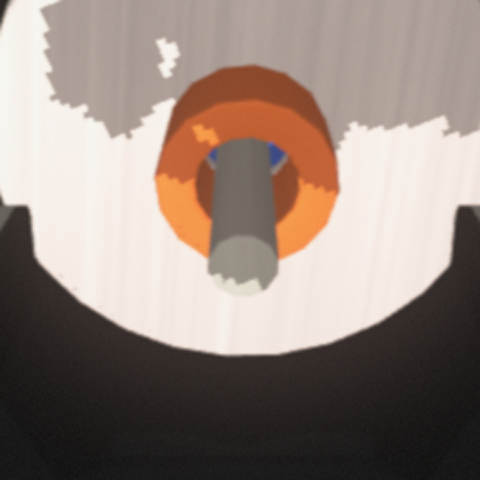

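The stem stands centred between the jaws, its top at full-picture px (321.5,332); I'll check it across the pads.

Run:
```python
from h import *
f=grab('wrist'); X=onz(f,321.5,332,131); print(X)
go([X[0],X[1],106]);
print('collar',onz(f,200+248/2,200+170/2,99))
```

```text
[ 514.16974964 -224.24205244  131.        ]
clock 2.7 pos [ 513.2 -226.7  107.1] rot [-3.1414e+00 -1.4000e-03 -4.1290e-01] F [-0.2  0.1 -0.4] T [-0.03 -0.03  0.04] open 1.001
shift cm [-0.01 -0.26  0.11] turn deg [-0.01 -0.08  0.  ]
collar [ 517.00918622 -220.90257735   99.        ]
```

Call:
apply_moves --newtons 70 --targets '[[[1,0,-0.2,0.1,0,0,0],[1,0,-0.2,0.1,0,0,0],[-1,0,-0.2,0.1,0,0,0],[-1,0,-0.2,0.1,0,0,0],[-1,0,-0.2,0.1,0,0,0],[-1,0,-0.2,0.1,0,0,0],[-1,0,-0.2,0.1,0,0,0],[-1,0,-0.2,0.1,0,0,0]]]'

```text
clock: 3.5
eef_pos: [514.2, -224.9, 106.3]
tcp_rot: [-3.141, -0.002, -0.413]
contact_force: [-1.0, -0.8, 2.3]
opening: 0.131
```

Call:
apply_moves --targets '[[[-1,0,0,0,0,0,0],[-1,0,0,0,0,0,0],[-1,0,0,0,0,0,0],[-1,0,0,0,0,0,0]]]'

```text
clock: 3.9
eef_pos: [514.2, -225.0, 106.3]
tcp_rot: [-3.141, -0.002, -0.413]
contact_force: [-0.8, -0.1, 1.0]
opening: 0.136
```

Run:
```python
from h import *
f=grab('wrist');save(f,'w3'); go([513,-226,230])
```

```text
clock 3.95 pos [ 514.1 -225.   106.3] rot [-3.1414e+00 -1.8000e-03 -4.1280e-01] F [0.1 0.3 0.4] T [ 0.02 -0.01  0.02] open 0.135
shift cm [ -0.04   0.14 -12.37] turn deg [-0.01 -0.1   0.  ]
```

Call:
apply_moves --targets '[[[-1,0,0,-0.5,0,0,0],[-1,0,0,-1.5,0,0,0],[-1,0,0,-3,0,0,0],[-1,0,0,-5,0,0,0],[-1,0,0,-7,0,0,0],[-1,0,0,-9,0,0,0],[-1,0,0,-11,0,0,0],[-1,0,0,-12,0,0,0]]]'

```text
clock: 4.75
eef_pos: [514.4, -225.1, 228.4]
tcp_rot: [-3.141, -0.004, -0.413]
contact_force: [-0.3, 0.1, -5.9]
opening: 0.136
```

Run:
```python
from h import *
for k in range(2): f=grab('wrist')
s=grab('side');u,v=proj(s,[514,-225,170]).astype(int);t=grab('top')
C=cv2.resize(s['pixels'][v-60:v+90,u-75:u+75],(300,300)); W=cv2.resize(f['pixels'],(400,300))
cv2.imwrite('pics/l1.png',np.hstack([C,W])[:,:,::-1]); go([528,231,226],0.41)
h=cv2.cvtColor(t['pixels'],cv2.COLOR_RGB2HSV)
# eyelet hole in bridge & mouth in top view
cv2.imwrite('pics/cont.png',cv2.resize(t['pixels'][195:310,100:215],(575,575),interpolation=cv2.INTER_CUBIC)[:,:,::-1])
```

```text
clock 4.95 pos [ 513.5 -224.7  225.8] rot [-3.1414e+00 -1.0000e-03 -4.1280e-01] F [-0.7  0.2 -5.9] T [-0.    0.01  0.06] open 0.136
shift cm [-1.695e+01 -4.232e+01 -3.000e-02] turn deg [ 1.000e-02 -6.000e-02 -4.714e+01]
```

View pics/l1.png

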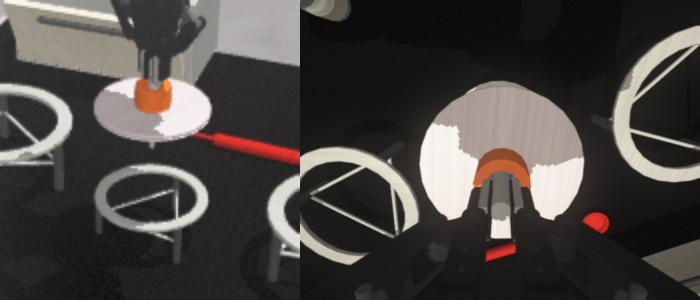

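The left crop shows the pair lifted level and nested above the trivet, the rod visible beneath it; the wrist view agrees. Now I'll measure the eyelet and the mouth in both fixed views.

Run:
```python
from h import *
from scipy import ndimage as nd
for n,c in(('top',(163,251.7)),('side',(250,366.3))):
    f=grab(n); h=cv2.cvtColor(f['pixels'],cv2.COLOR_RGB2HSV)
    w=cv2.inRange(h,(0,0,110),(180,90,255)); n_,l,st,ce=cv2.connectedComponentsWithStats(w)
    y,x=int(c[1]),int(c[0]); k=np.bincount(l[y-12:y+12,x-12:x+12].ravel())[1:].argmax()+1
    br=(l==k); fill=nd.binary_fill_holes(br); hole=fill&~br
    # saturation-weighted centroid near the hole
    Y,X=np.mgrid[y-7:y+8,x-7:x+8]; s=h[y-7:y+8,x-7:x+8,1].astype(float); wt=np.clip(s-90,0,None)*nd.binary_erosion(fill,iterations=2)[y-7:y+8,x-7:x+8]
    u=np.array([(X*wt).sum(),(Y*wt).sum()])/wt.sum()
    print(n,'hole',hole.sum(),np.argwhere(hole).mean(0)[::-1],u,'z55',onz(f,*u,55).round(1),'z52',onz(f,*u,52).round(1))
    # frame top: edges -> mouth; print radial profile edges
    ctr=onz(f,*u,55); g=f['pixels'].astype(float).sum(2)
    pts=[]
    for a in np.radians(np.arange(0,360,10)):
        rr=np.arange(40,70,.5); P=np.array([proj(f,[ctr[0]+q*np.cos(a),ctr[1]+q*np.sin(a),85]) for q in rr])
        v=nd.map_coordinates(nd.gaussian_filter(g,.7),[P[:,1],P[:,0]],order=1); d=np.abs(np.gradient(v)); i=d.argmax(); pts.append((rr[i]*np.cos(a)+ctr[0],rr[i]*np.sin(a)+ctr[1]))
    p=np.array(pts)
    for _ in range(5):
        A=np.c_[2*p,np.ones(len(p))]; s_=np.linalg.lstsq(A,(p**2).sum(1),rcond=None)[0]; R=np.sqrt(s_[2]+s_[0]**2+s_[1]**2); e=np.hypot(*(p-s_[:2]).T)-R; p=p[np.abs(e)<=max(2,1.5*e.std())]
    print('mouth',s_[:2],R,len(p),e.std())
```

```text
top hole 25 [162.8  251.52] [162.84369055 251.73176918] z55 [529.9 235.   55. ] z52 [530.1 235.8  52. ]
mouth [530.31025307 233.67907361] 53.24427436914683 23 0.6499176174820712
side hole 20 [249.5 366.5] [249.70609319 366.53494624] z55 [528.2 236.4  55. ] z52 [529.5 234.1  52. ]
mouth [529.08544707 234.84493703] 54.29711903260192 21 0.5432765529446782
```

View pics/cont.png

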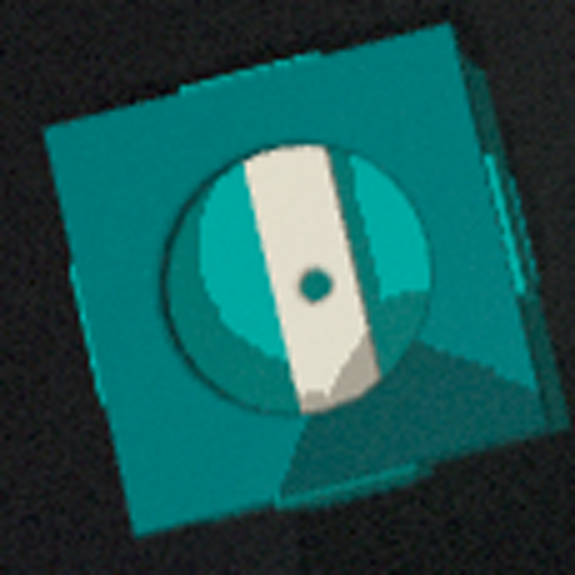

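Call:
apply_moves --targets '[[[-1,-0.4,-1,0,0,0,-1],[-1,-1.2,-3,0,0,0,-3.5],[-1,-2.4,-6,0,0,0,-7],[-1,-3.6,-9,0,0,0,-10.5],[-1,-4.8,-12,0,0,0,-14],[-1,-6,-15,0,0,0,-17.5],[-1,-7.2,-18,0,0,0,-21],[-1,-8.5,-21.4,0,0,0,-24]]]'

```text
clock: 5.85
eef_pos: [520.4, 7.3, 224.5]
tcp_rot: [-3.141, 0.001, 0.009]
contact_force: [0.8, -0.5, -4.1]
opening: 0.135
```

Run:
```python
from h import *
go([529.4,235,226],0.41)
```

```text
clock 5.85 pos [520.4   7.3 224.5] rot [-3.1412e+00  1.4000e-03  9.1000e-03] F [ 0.8 -0.5 -4.1] T [-0.   -0.06 -0.01] open 0.135
shift cm [  1.11 -22.76  -0.14] turn deg [ -0.04   0.08 -22.97]
```

Call:
apply_moves --targets '[[[-1,0.2,-4,0,0,0,-4],[-1,0.4,-8,0,0,0,-8],[-1,0.6,-11.5,0,0,0,-12],[-1,0.8,-15,-0.1,0,0,-16],[-1,0.9,-18,-0.1,0,0,-19],[-1,1,-20.5,-0.1,0,0,-21],[-1,1.1,-22,-0.1,0,0,-22.5],[-1,1.1,-22.8,-0.1,0,0,-23]]]'

```text
clock: 6.65
eef_pos: [528.8, 236.6, 225.0]
tcp_rot: [-3.141, 0.002, 0.413]
contact_force: [-0.2, -0.5, -6.0]
opening: 0.132
```

Call:
apply_moves --targets '[[[-1,0,0,0,0,0,0],[-1,0,0,0,0,0,0],[-1,0,0,0,0,0,0]]]'

```text
clock: 6.95
eef_pos: [528.7, 235.6, 224.9]
tcp_rot: [-3.141, 0.003, 0.412]
contact_force: [0.9, -0.2, -5.6]
opening: 0.138
```

Run:
```python
from h import *
for k in range(2): f=grab('side')
go([529.4,235,226],0.41); p=f['s']['eef_pos']
P=[proj(f,[p[0],p[1],p[2]-46+d]) for d in (-50,0,6,39)]; print(np.round(P,1))
u,v=P[0].astype(int); save(f,'s2',(u-60,v-80,u+60,v+40),5); print(u,v)
b,_,_=blobs(f,(5,130,120),(20,255,255),40); print(b)
```

```text
clock 7.05 pos [528.8 235.7 225. ] rot [-3.1408e+00  2.3000e-03  4.1170e-01] F [ 0.   0.6 -6.3] T [0.03 0.03 0.02] open 0.137
shift cm [ 0.02  0.09 -0.1 ] turn deg [-0.05  0.13  0.1 ]
[[247.2 338.7]
 [245.4 318.8]
 [245.2 316.4]
 [243.9 302.5]]
247 338
[(array([244.9, 310.8]), [232, 298, 26, 24, 427])]
```

View pics/s2.png

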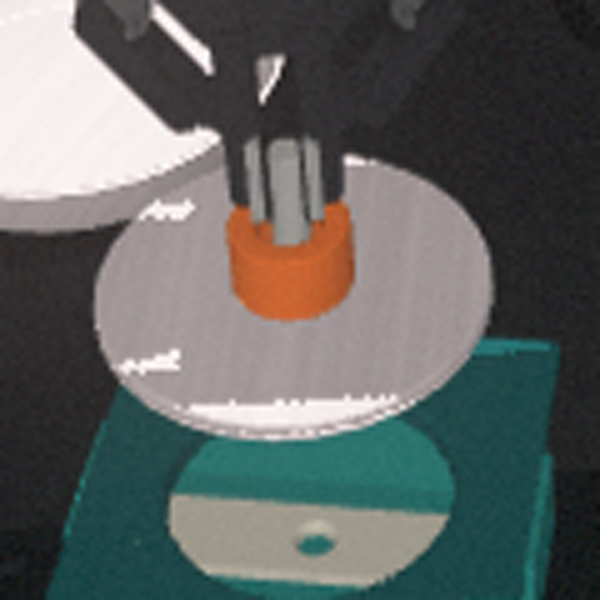

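The side view shows the pair level above the mouth, the stem at column 245.0, the eyelet hole at (249.7,366.5) and the rod tip hidden behind the disc. I'll check the lateral offset.

Run:
```python
from h import *
f=grab('side'); print('R0',f['R'][0])
for X in ([529.4,235,55],[529.4,235,218],[528.8,235.7,218]): print(proj(f,X))
p=f['pixels'][298:306,228:262]; g=p.astype(int).sum(2); print(g.tolist())
go([529.4,235,226])
```

```text
R0 [-0.94173749 -0.33622697  0.00905167]
[249.44071165 365.82877165]
[243.75053875 302.14060394]
[243.88751432 302.47050637]
[[465, 465, 472, 467, 461, 312, 175, 176, 198, 433, 431, 345, 159, 324, 426, 451, 455, 462, 429, 277, 276, 423, 422, 313, 194, 212, 239, 373, 451, 452, 447, 452, 462, 462], [469, 461, 468, 462, 459, 416, 279, 250, 264, 431, 433, 423, 164, 266, 422, 442, 460, 455, 436, 325, 281, 422, 423, 352, 326, 327, 313, 323, 369, 453, 455, 455, 460, 458], [467, 466, 461, 464, 461, 340, 333, 326, 334, 426, 421, 422, 160, 253, 424, 441, 455, 458, 435, 342, 225, 423, 421, 345, 328, 319, 329, 320, 330, 451, 447, 451, 467, 454], [469, 477, 473, 462, 406, 320, 322, 322, 339, 396, 419, 419, 210, 263, 421, 453, 454, 461, 445, 413, 230, 409, 414, 361, 325, 323, 328, 329, 322, 447, 451, 458, 466, 457], [465, 470, 468, 460, 343, 332, 320, 319, 322, 334, 331, 315, 274, 315, 417, 447, 465, 451, 445, 415, 303, 297, 302, 241, 328, 323, 316, 324, 315, 397, 452, 466, 468, 447], [473, 470, 466, 462, 347, 329, 324, 324, 325, 303, 261, 294, 318, 346, 423, 443, 453, 452, 443, 421, 370, 297, 315, 310, 317, 326, 324, 326, 311, 395, 451, 464, 462, 457], [461, 468, 465, 459, 391, 326, 326, 331, 326, 314, 260, 305, 313, 351, 418, 440, 457, 459, 442, 420, 373, 315, 321, 317, 320, 323, 319, 326, 282, 343, 453, 467, 464, 459], [472, 469, 461, 466, 384, 333, 326, 327, 321, 325, 287, 303, 314, 332, 410, 443, 456, 454, 446, 412, 370, 303, 315, 328, 327, 327, 331, 321, 268, 342, 445, 468, 458, 449]]
clock 7.1 pos [528.9 235.9 225.1] rot [-3.1407e+00  2.1000e-03  4.1180e-01] F [-0.5  1.2 -5.8] T [0.02 0.02 0.04] open 0.137
shift cm [ 0.01  0.1  -0.09] turn deg [-0.05  0.12 -0.  ]
```

Call:
apply_moves --targets '[[[-1,0,0.1,1,0,0,0],[-1,0,0.1,2.5,0,0,0],[-1,0,0.1,4,0,0,0],[-1,0,0.1,5.2,0,0,0],[-1,0,0.1,6.2,0,0,0],[-1,0,0.1,6.6,0,0,0],[-1,0,0.1,6.8,0,0,0],[-1,0,0.1,6.8,0,0,0]]]'

```text
clock: 7.9
eef_pos: [529.3, 235.0, 157.2]
tcp_rot: [-3.141, 0.002, 0.412]
contact_force: [-0.5, -0.1, -4.9]
opening: 0.133
```

Run:
```python
from h import *
for k in range(2):f=grab('side')
go([529.4,235,140]); save(f,'s3',(190,280,310,400),5)
```

```text
clock 8.0 pos [529.5 235.1 157.6] rot [-3.1408e+00  1.2000e-03  4.1180e-01] F [ 0.7  0.6 -5.2] T [-0.03 -0.01  0.01] open 0.139
shift cm [-0.01  0.01  1.76] turn deg [-0.05  0.07 -0.  ]
```

View pics/s3.png

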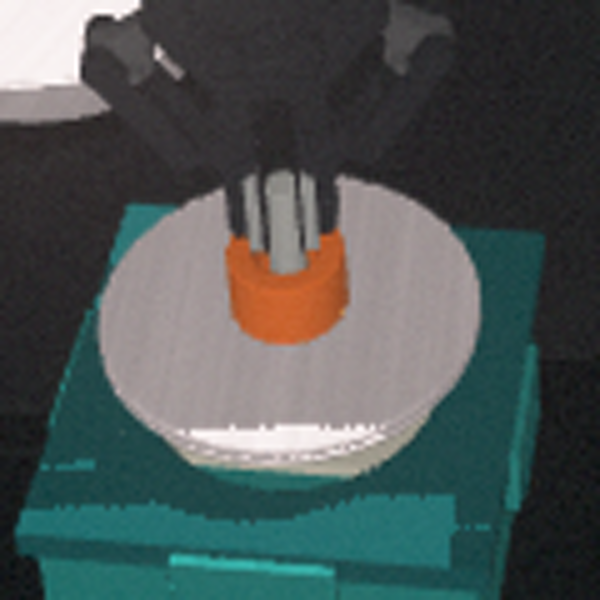

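The lid hangs level and centred over the mouth (disc at crop (290,310)). Next I'll step the rod through the eyelet, watching the force.

Call:
apply_moves --targets '[[[-1,0,0,0.3,0,0,0],[-1,0,0,0.6,0,0,0],[-1,0,0,0.9,0,0,0],[-1,0,0,1.2,0,0,0],[-1,0,0,1.2,0,0,0],[-1,0,0,1.2,0,0,0]]]'

```text
clock: 8.6
eef_pos: [529.4, 235.1, 145.5]
tcp_rot: [-3.141, 0.002, 0.412]
contact_force: [-0.5, 0.2, -4.6]
opening: 0.133
```

Call:
apply_moves --targets '[[[-1,0,0,0.2,0,0,0],[-1,0,0,0.4,0,0,0],[-1,0,0,0.6,0,0,0],[-1,0,0,0.6,0,0,0],[-1,0,0,0.6,0,0,0]]]'

```text
clock: 9.1
eef_pos: [529.4, 235.0, 139.4]
tcp_rot: [-3.141, 0.002, 0.412]
contact_force: [0.6, -0.0, -5.6]
opening: 0.134
```

No contact so far, and the rod tip should now be below the bridge.

Call:
apply_moves --targets '[[[-1,0,0,0.2,0,0,0],[-1,0,0,0.4,0,0,0],[-1,0,0,0.6,0,0,0],[-1,0,0,0.7,0,0,0],[-1,0,0,0.7,0,0,0],[-1,0,0,0.7,0,0,0]]]'

```text
clock: 9.7
eef_pos: [529.3, 235.1, 132.4]
tcp_rot: [-3.141, 0.002, 0.412]
contact_force: [-0.2, 0.1, -5.1]
opening: 0.136
```

Call:
apply_moves --targets '[[[-1,0,0,0.1,0,0,0],[-1,0,0,0.2,0,0,0],[-1,0,0,0.2,0,0,0]]]'

```text
clock: 10.0
eef_pos: [529.5, 235.2, 131.4]
tcp_rot: [-3.141, 0.001, 0.412]
contact_force: [-3.9, -1.3, 4.9]
opening: 0.132
```

Run:
```python
from h import *
for k in range(2):f=grab('side')
go([529.4,235,131]); save(f,'s4',(190,280,310,400),5)
```

```text
clock 10.1 pos [529.4 235.2 131.4] rot [-3.1407e+00  1.2000e-03  4.1190e-01] F [-3.9 -1.6  4.3] T [-0.2   0.57  0.05] open 0.138
shift cm [-0.01  0.02  0.04] turn deg [-0.05  0.07 -0.  ]
```

Call:
apply_moves --targets '[[[-1,0,0,0.1,0,0,0],[-1,0,0,0.1,0,0,0],[-1,0,0,0.1,0,0,0]]]'

```text
clock: 10.4
eef_pos: [529.4, 235.2, 131.4]
tcp_rot: [-3.141, 0.001, 0.412]
contact_force: [-3.9, -1.8, 5.4]
opening: 0.135
```

Run:
```python
from h import *
for k in range(2):f=grab('side')
go([529.4,235,131]); save(f,'s4',(190,280,310,400),5)
```

```text
clock 10.5 pos [529.5 235.2 131.4] rot [-3.1407e+00  1.0000e-03  4.1190e-01] F [-4.2 -1.7  5.9] T [-0.29  0.62  0.01] open 0.135
shift cm [-0.01  0.01  0.04] turn deg [-0.05  0.06 -0.  ]
```

View pics/s4.png

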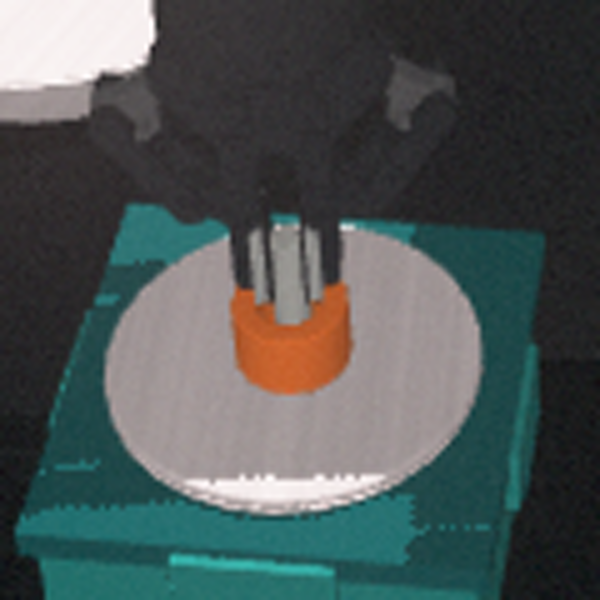

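Call:
apply_moves --targets '[[[-1,0,0,0.3,0,0,0],[-1,0,0,0.3,0,0,0],[-1,0,0,0.3,0,0,0]]]'

```text
clock: 10.8
eef_pos: [529.5, 235.2, 131.3]
tcp_rot: [-3.141, 0.0, 0.412]
contact_force: [-11.1, -5.4, 24.9]
opening: 0.138
```

Run:
```python
from h import *
f=grab('side'); go([529.4,235,131])
for z in (96,100,104): # top rim of disc: front, back, left, right extremes
    c=[proj(f,[529.4+71*np.cos(a),235+71*np.sin(a),z]) for a in np.linspace(0,6.28,200)]; c=(np.array(c)-[190,280])*5; print(z,c.min(0).round(),c.max(0).round())
```

```text
clock 10.85 pos [529.5 235.2 131.3] rot [-3.1407e+00  2.0000e-04  4.1200e-01] F [-10.8  -4.4  24.1] T [-0.78  1.74 -0.02] open 0.134
shift cm [-0.02  0.01  0.03] turn deg [-0.05  0.01 -0.  ]
96 [ 99. 222.] [480. 502.]
100 [ 98. 215.] [479. 495.]
104 [ 97. 208.] [479. 487.]
```

The disc outline (x 105–483, y 225–503) matches a predicted z of 96 mm. At 25 N of push the height stays at 131.3 mm, so the inner lid is fully home. I'll release the push, then open.

Call:
apply_moves --targets '[[[-1,0,0,0,0,0,0],[-1,0,0,0,0,0,0],[1,0,0,0,0,0,0],[1,0,0,0,0,0,0],[1,0,0,0,0,0,0],[1,0,0,0,0,0,0],[1,0,0,0,0,0,0],[1,0,0,0,0,0,0]]]'

```text
clock: 11.65
eef_pos: [529.5, 235.2, 131.2]
tcp_rot: [-3.141, 0.0, 0.412]
contact_force: [0.6, 0.0, -0.7]
opening: 0.996
```

Run:
```python
from h import *
for k in range(2): f=grab('wrist')
s=f['s']['eef_pos']; print(proj(f,[s[0],s[1],156]),proj(f,[s[0],s[1],124]),proj(f,[s[0],s[1],96])); go([529.4,235.2,98]); save(f,'w5',(120,120,520,440),2)
print(blobs(f,(5,130,80),(20,255,255),100)[0])
```

```text
[320.06187756 339.41158903] [320.26169677 299.27488576] [320.38504023 274.49948916]
clock 11.75 pos [529.5 235.2 131.2] rot [-3.1407e+00  3.0000e-04  4.1190e-01] F [ 0.2  0.3 -0.3] T [-0.03  0.   -0.02] open 0.998
shift cm [-0.01 -0.    3.32] turn deg [-0.05  0.02 -0.  ]
[(array([323.8, 281.2]), [278, 238, 92, 96, 5096])]
```

View pics/w5.png

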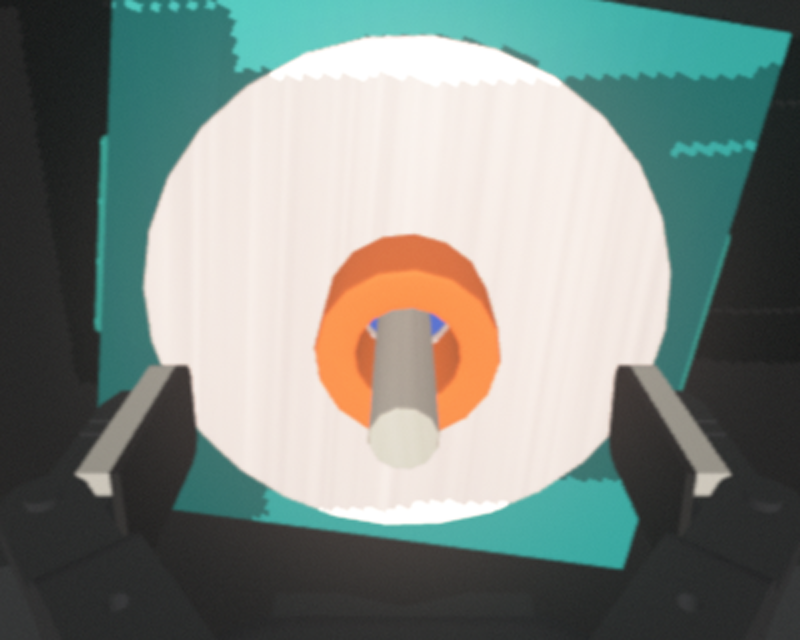

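The wrist view shows the stem top at px (322,338), the collar's top face centred at (324,296), and the jaws clear. The collar is about 1.7 mm off in tool x and −1.6 mm in tool y, so I'll shift to it, descend and grip.

Call:
apply_moves --newtons 50 --targets '[[[1,0.15,-0.15,0.5,0,0,0],[1,0.15,-0.15,1.2,0,0,0],[1,0.15,-0.15,2,0,0,0],[1,0.15,-0.15,2.7,0,0,0],[1,0.15,-0.15,3.1,0,0,0],[1,0.15,-0.15,3.3,0,0,0],[1,0.15,-0.15,3.3,0,0,0],[1,0.15,-0.15,3.3,0,0,0]]]'

```text
clock: 12.55
eef_pos: [530.5, 237.3, 98.4]
tcp_rot: [-3.141, -0.0, 0.412]
contact_force: [-0.0, -0.3, 0.4]
opening: 1.0
```

Call:
apply_moves --targets '[[[-1,0,0,0,0,0,0],[-1,0,0,0,0,0,0],[-1,0,0,0,0,0,0],[-1,0,0,0,0,0,0],[-1,0,0,0,0,0,0],[-1,0,0,0,0,0,0],[-1,0,0,0,0,0,0]]]'

```text
clock: 13.25
eef_pos: [530.6, 237.3, 99.0]
tcp_rot: [-3.141, -0.001, 0.412]
contact_force: [-1.1, -0.8, 5.6]
opening: 0.494
```

Run:
```python
from h import *
f=grab('side'); go([530,235,198]); save(f,'s6',(180,260,320,400),3)
```

```text
clock 13.3 pos [530.6 237.3  99. ] rot [-3.1407e+00 -6.0000e-04  4.1190e-01] F [-1.3 -1.1  5.6] T [-0.08  0.31 -0.05] open 0.492
shift cm [-0.15  0.18 -9.9 ] turn deg [-0.05 -0.03  0.  ]
```

View pics/s6.png

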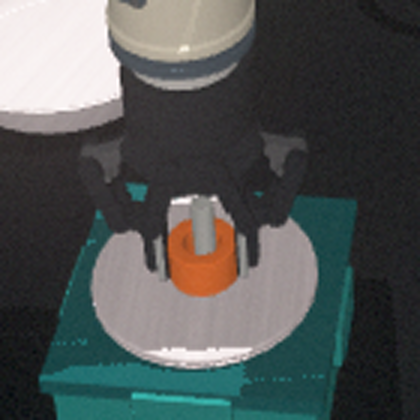

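The collar is gripped (opening 0.49, about 42 mm), with the pads on its sides and the stem free between the fingers. I'll lift slowly.

Call:
apply_moves --targets '[[[-1,0,0,-0.3,0,0,0],[-1,0,0,-0.6,0,0,0],[-1,0,0,-1,0,0,0],[-1,0,0,-1.4,0,0,0],[-1,0,0,-1.8,0,0,0],[-1,0,0,-2,0,0,0],[-1,0,0,-2,0,0,0]]]'

```text
clock: 14.0
eef_pos: [530.9, 237.5, 119.4]
tcp_rot: [-3.141, -0.001, 0.412]
contact_force: [-0.9, 0.7, -2.0]
opening: 0.492
```

Call:
apply_moves --targets '[[[-1,0,0,-0.5,0,0,0],[-1,0,0,-1.2,0,0,0],[-1,0,0,-2.2,0,0,0],[-1,0,0,-3.4,0,0,0],[-1,0,0,-4.6,0,0,0],[-1,0,0,-5.6,0,0,0],[-1,0,0,-6,0,0,0],[-1,0,0,-6,0,0,0]]]'

```text
clock: 14.8
eef_pos: [531.2, 237.5, 180.3]
tcp_rot: [-3.141, -0.003, 0.412]
contact_force: [0.4, -0.3, -3.1]
opening: 0.492
```

Run:
```python
from h import *
f=grab('side');f=grab('side'); go([530.6,237.3,199],0.412); save(f,'s7',(180,250,320,400),4)
```

```text
clock 14.9 pos [530.6 237.3 179.2] rot [-3.1407e+00 -9.0000e-04  4.1190e-01] F [-1.  -0.2 -1. ] T [ 0.05  0.01 -0.03] open 0.493
shift cm [ 0.01 -0.01 -1.98] turn deg [-0.05 -0.05 -0.01]
```

View pics/s7.png

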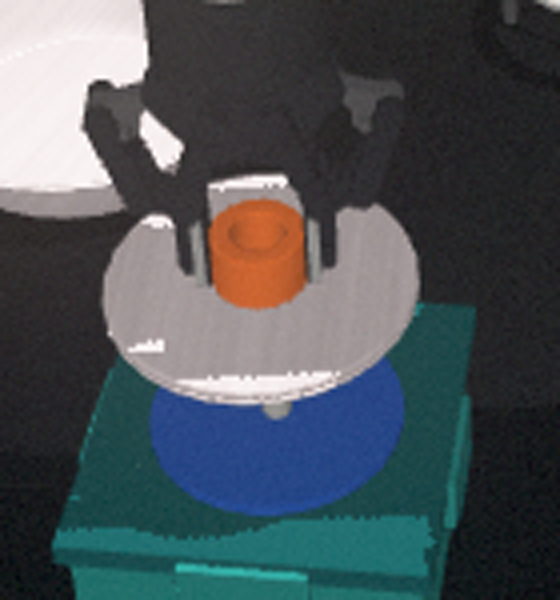

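The blue inner lid stays seated and the outer lid hangs level, with its empty collar clear of the stem. The last 2 cm follow, then a hold.

Call:
apply_moves --targets '[[[-1,0,0,-0.5,0,0,0],[-1,0,0,-1.2,0,0,0],[-1,0,0,-1.7,0,0,0],[-1,0,0,-2,0,0,0],[-1,0,0,-2,0,0,0],[-1,0,0,-2,0,0,0],[-1,0,0,-2,0,0,0],[-1,0,0,-2,0,0,0]]]'

```text
clock: 15.7
eef_pos: [530.4, 237.2, 198.9]
tcp_rot: [-3.141, -0.0, 0.412]
contact_force: [0.2, -0.7, -2.4]
opening: 0.497
```

Run:
```python
from h import *
for k in range(3): f=grab('side')
t=grab('top'); go([530.6,237.3,199],0.412); print(np.abs(r.sense()['qvel']).max())
c=lambda f,x,y:cv2.resize(f['pixels'],(400,300))
C=cv2.resize(f['pixels'][230:400,180:320],(330,400)); T=cv2.resize(t['pixels'],(450,338)); im=np.zeros((400,780,3),np.uint8); im[:,:330]=C; im[:338,330:]=T
cv2.imwrite('pics/fin.png',im[:,:,::-1])
# inner lid home check: blue flange ellipse bottom edge vs prediction at z=91
_,m,_=blobs(f,(100,100,50),(125,255,255)); y,x=np.nonzero(m); print('blue',x.min(),x.max(),y.max())
q=np.array([proj(f,[529.4+60*np.cos(a),235+60*np.sin(a),z]) for z in(85,91) for a in np.linspace(0,6.28,90)]);print(q.min(0),q.max(0))
a=np.load('pics/top.npy').astype(int); d=np.abs(a-t['pixels']).sum(2)>150
for n,(u,v) in dict(pan=(285,135),jar=(263,329),spoon=(500,265)).items(): print(n,d[v-45:v+45,u-25:u+25].sum())
```

```text
clock 15.9 pos [530.5 237.2 199. ] rot [-3.1407e+00 -6.0000e-04  4.1190e-01] F [ 0.3 -0.2 -2.8] T [-0.    0.   -0.02] open 0.493
shift cm [ 0.01 -0.01  0.  ] turn deg [-0.05 -0.04 -0.01]
0.0017495332150921318
blue 217 280 378
[216.07282909 330.21638929] [280.25246153 379.76177798]
pan 0
jar 285
spoon 0
```

Run:
```python
from h import *
for n in('top','side'):
    o=np.load(f'pics/{n}.npy'); t=grab(n)['pixels']; c=(263,329) if n=='top' else (361,320)
    for im in(o,t):
        w=im[c[1]-25:c[1]+25,c[0]-25:c[0]+25]; g=w.astype(int); m=(g.min(2)>120)
        y,x=np.nonzero(m); print(n,m.sum(),(x.mean().round(1),y.mean().round(1)) if m.sum() else '')
```

```text
top 350 (np.float64(24.3), np.float64(25.2))
top 386 (np.float64(24.5), np.float64(25.4))
side 632 (np.float64(23.7), np.float64(25.1))
side 656 (np.float64(23.8), np.float64(24.7))
```

The jar hasn't moved; that difference was the arm's shadow. Handing in.

```bash
python3 -c "
from rig import r
print(r.sign_off())"
```

```text
the job is handed in; nothing more can be done
None
```

I carried the nested lids by the stem, passed the rod through the eyelet and seated the inner lid. I then let go of the stem and lifted the outer lid alone by its collar. The job was handed in at about 16 s.

**Seating:** the height stopped at TCP z 131.3 mm, where the geometry puts it, and held there under a 25 N push before I let go of the stem. After the lift, the blue flange's outline was within 2 px of the one predicted for a seated lid.

**Outer lid at hand-in:** it was 100 mm above where I gripped it, directly overhead. The tool was level to about 0.1°, joint speeds were about zero, and the grip opening was steady at 0.49. The force at the wrist was about −2.5 N, which fits the outer lid's weight alone.

**Bystanders:** the pan and spoon showed no change in the areas checked. The check flagged the jar at first, but its position matched to within 0.4 px in both views; I put the difference down to the arm's shadow.

**Not checked by eye:** the final combined picture could not be viewed because the 12-picture limit was reached. I relied on those numbers and on the picture taken 2 cm lower, which showed the inner lid seated and the outer lid clear of the stem.

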